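# Put the bottle stopper away in the push-latch drawer

## Task

Put the brass bottle stopper away: press the front of the little wooden chest's shut, handle-less drawer (it stands a little proud) straight in, gently, until its push latch gives, then take the hand back at once so that the drawer springs all the way out by itself without being touched. Then stand the stopper upright, stem down, fully home in the round socket inside the drawer; leave the drawer all the way out and do not push or knock the other things.

Things in the scene. Friction and masses are not known exactly. Their poses are not given: they have to be found in the camera images.
- chest: small dark wooden chest with brass corners, fixed to the worktop, 160 deep x 170 wide x 92 mm high; origin at the centre of its underside, z up, x from the drawer side into the chest (the drawer is pushed in along +x and comes out along -x), y to the left seen from the drawer
- drawer (a joint): travel of the drawer, m: 0 shut and latched, negative pressed in, +0.085 fully out. Pressing in takes 5, then 7 to 12 N; the hidden latch frees somewhere from 3 to 16 mm beyond shut, differently each time; 2 mm deeper is a hard stop (latch surely free there) where force climbs steeply; over 20 N harms it. A spring (5 N shut, 2 N out) then drives it out, damped: 70 slowing to 30 mm/s, 2 s in all
- drawer_front (a point): centre of the outer face of the light brown, handle-less drawer front (146 wide x 72 mm high, 10 to 82 mm above the worktop, standing 22 mm out of the chest when shut), 46 mm above the worktop; moves with the drawer, axes as the chest's. Once the latch is free it follows the hand out, so the hand must draw back faster than the drawer
- socket (a point): centre of the floor of the round socket (28 mm wide, 20 mm deep, 3 mm chamfer) in a dark block 56 mm square inside the drawer; 54 mm behind the drawer front's outer face, 12 mm above the worktop; moves with the drawer, axes as the chest's. Drawer inside 128 mm wide, sides up to 36 mm, front up to 82 mm above the worktop. Drawer fully out: socket 53 mm before the chest
- stopper_mid (a point): brass bottle stopper standing on the worktop on its stem, ball up; 62 mm high, ball 33 mm across with its centre 14 mm above this point, stem foot about 18 mm across and widening upward; this point is on its axis half-way up (31 mm above its foot)
- jigger: brass double-cone jigger, 44 mm across, 80 mm high, origin under its centre; a bystander
- salt_cellar: white salt cellar, 62 mm across, 36 mm high, origin under its centre; a bystander
- bitters: small brown bottle with a red cap, 48 mm across, 134 mm high, origin under its centre; a bystander
- lime: lime, about 55 x 46 x 45 mm, origin at its underside; a bystander
- muddler: walnut muddler standing on its foot, 33 mm across, 185 mm high, origin under its centre; a bystander
Things that resemble listed ones, but are neither listed nor needed, are in the scene too. What is shaped like the part that bears stopper_mid but red or turquoise is not meant.

How it is judged:
On the way, in this order (a step that is already met when the one before it is completed fails the run):
1. the drawer has been pressed in at least 2 mm beyond shut (value of joint drawer below -0.002 m).
2. the drawer has sprung all the way out (at least 80 mm) and the robot does not touch it (value of joint drawer above 0.08 m and contact force between each of the arm, the fingers and drawer below 0.3 N), for 0.2 s.
At the end, for the whole second after the job is handed in: The stopper stands free and at rest in the socket on its stem: upright within 0.2 rad, its axis within 8 mm of the socket's centre and its foot within 5 mm of the socket's floor; the drawer is out by at least 78 mm (horizontal distance between stopper_mid and socket below 0.008 m and z of stopper_mid in the frame of socket between 0.024 and 0.036 m and angle between stopper_mid's own z axis and vertical below 0.2 rad and contact force between the fingers and stopper below 0.1 N and linear speed of stopper below 0.02 m/s and value of joint drawer above 0.078 m); the robot touches nothing.
It fails at once if the drawer is pressed or touched with more than 20 N (contact force between any of the arm, the fingers and drawer above 20 N).
It fails at once if the robot touches the drawer (over 1 N) while it is between 20 and 70 mm out (value of joint drawer between 0.02 and 0.07 m and contact force between any of the arm, the fingers and drawer above 1 N).
It fails at once if a bystander (jigger, salt cellar, bitters bottle, lime, muddler) is moved by more than 20 mm (distance of any of jigger, salt_cellar, bitters, lime, muddler from where it was at the start of the episode above 0.02 m).
It also fails if it takes over 61 s, if anything falls off the work surface, if the arm or the gripper's body presses on something with over 40 N, if the wrist force passes 120 N, or if a joint passes its speed limit or range.

## Robot

A 6-joint arm with a two-finger parallel gripper is mounted at the origin on a cart in front of the work surface, level with it; the furniture and walls round the work are solid. World frame = base frame: x ahead of the robot, y to its left, z up, the work surface at z = 0. Lengths are in m, angles in rad, forces in N, time in s.
With the tool pointing down it reaches from about 0.25 to 0.775 m from the base axis. Payload 4 kg.
Tool frame: the origin (TCP) lies at the very end of the fingers, on their centre line; the grasp point (between the pads) lies 19 mm behind it (robot.grip_point_offset is the distance from the TCP to the grasp point, in m); z points along the fingers, x is the direction in which the jaws open and shut, and the axes are right-handed (so a half turn about z gives the same grasp; the last joint's range is limited). The gripper opens to 94 mm and grips with 3 to 60 N. Pads are 16 mm wide; open, the fingers measure 119 mm over their backs; the gripper's body (75 mm by 177 mm) begins 78 mm behind the grasp point.
Start: joints at [1.125, 0.087, 1.371, -0, 1.684, -0.103], TCP at [0.185, 0.518, 0.206] pointing down, gripper open.
Joint ranges: [-3.1, 3.1], [-0.76, 2.03], [0.27, 2.55], [-1.08, 4.22], [0.17, 2.65], [-2.57, 2.57]. Speed limits (rad/s): [2.79, 2.79, 3.14, 3.14, 3.14, 3.14].

## Interface

Orientations are given as [roll, pitch, yaw] about the fixed x, y, z axes, in that order (R = Rz(yaw) Ry(pitch) Rx(roll)).
In Python, from bench import robot gives the robot as it stands.
- The arm moves only by the shell command python3 -m inch 'ROWS'. ROWS is text: rows parted by semicolons, each of 5 numbers parted by spaces: the shift along the tool's x, y, z in cm, then the turn about the tool's z in rad, then the closure, from 0 (fully open) to 1 (shut). In form: tx ty tz spin claw; .... A call has 1 to 20 rows; each row is the pose to reach, as a shift and turn from the pose measured when the call began, along the tool's axes at that moment; what a row does not reach only later rows make up. A row lasts 1/12 s, in which the tool goes at most 41.7 mm and 7.16 degrees, less where a joint would pass 70% of its speed; a pose out of reach is approached as far as the arm can. A call with a gripper value outside its range is refused whole. The fingers move at their own pace and stop on an object; the grip force is fixed at half the most. Time passes only in rows, so rows that repeat a pose let the fingers close. It gives the time, the measured TCP pose, the force and the opening at its end, in the units of the state.
- robot.get_obs(): the state, without advancing time (a new reading comes with each control period).
- robot.snapshot(name): name is "scene" or "top"; returns (picture, depth): 420x560x3 uint8, blue, green, red; 420x560 float32, m along the optical axis (not along the pixel's ray), 0 where there is no reading.
- robot.camera_info(name): a dict with "K" (3x3 intrinsics, pixels), "extrinsics" (4x4, takes a point from world to camera coordinates). Camera axes: x right, y down, z forward; pixel columns grow to the right and rows downward; lengths in m; the calibration is good to about 2 mm. A picture is of the moment at which its call begins. camera_info takes no time and is no camera call.
- robot.close_job(): hands the job in, once; it reports no verdict.
The state is a dict: "time": time; "joint_positions": joint angles; "qvel": joint speeds; "joint_torque": joint torques, N m; "tool_pos": TCP position; "ee_rot": TCP orientation; "wrist_force": force on the tool from outside, world axes, zero at the start; "wrist_torque": the same for the moment, N m; "width": finger opening in m.
Only numpy, scipy, OpenCV 4.12 (cv2) and the standard library are available. Lean on these libraries where they do the work, as an engineer would, in place of code of your own. Each camera call takes 0.05 s, during which the arm holds its last target.

## Working session

There is one attempt and no reset: what is moved stays moved. The work goes in short steps, Python scripts to look and compute and a shell command to move; the robot and the scene stay as the last step left them, time stands still between calls to the robot, and variables do not carry over. Pictures are saved under pics/ and viewed, and the job is handed in when it is done.

```bash
ls; mkdir -p pics; python3 - <<'E'
from bench import robot
import cv2
o=robot.get_obs()
for k,v in o.items(): print(k,v)
for n in("scene","top"):
    p,d=robot.snapshot(n); cv2.imwrite(f"pics/{n}0.png",p)
    import numpy as np; np.save(f"pics/{n}0.npy",d)
    print(robot.camera_info(n))
E
```

```text
pics
time 0.0
joint_positions [ 1.12493152e+00  8.79328731e-02  1.37223708e+00 -2.25577109e-05
  1.68359836e+00 -1.03153234e-01]
qvel [-0.00029339  0.00323684  0.00069445  0.00050879  0.00027795 -0.00134463]
joint_torque [-1.67972316e-04 -3.40163612e+01 -3.02439201e+01  7.20298709e-02
  3.25931946e-02 -1.57507898e-04]
tool_pos [0.18462521 0.51750514 0.20432499]
ee_rot [-3.14139093e+00  2.16640449e-03  1.22808246e+00]
wrist_force [0.78454802 0.69291344 0.21197938]
wrist_torque [-0.02252046  0.01957439  0.02586675]
width 0.09408228441145863
{'K': array([[397.89724657,   0.        , 282.8102156 ],
       [  0.        , 397.89724657, 213.57993389],
       [  0.        ,   0.        ,   1.        ]]), 'extrinsics': array([[ 0.44083463, -0.89747087, -0.01452103, -0.08483916],
       [-0.4011326 , -0.18251098, -0.89765382,  0.28121465],
       [ 0.80296791,  0.40154175, -0.44046199,  0.43302984],
       [ 0.        ,  0.        ,  0.        ,  1.        ]])}
{'K': array([[460.24028385,   0.        , 284.2393747 ],
       [  0.        , 460.24028385, 211.59386511],
       [  0.        ,   0.        ,   1.        ]]), 'extrinsics': array([[ 0.06197026, -0.99806279,  0.00550997,  0.14886125],
       [-0.9767503 , -0.06178026, -0.2052853 ,  0.53689333],
       [ 0.20522803,  0.00733972, -0.97868666,  0.7914847 ],
       [ 0.        ,  0.        ,  0.        ,  1.        ]])}
```

View pics/scene0.png

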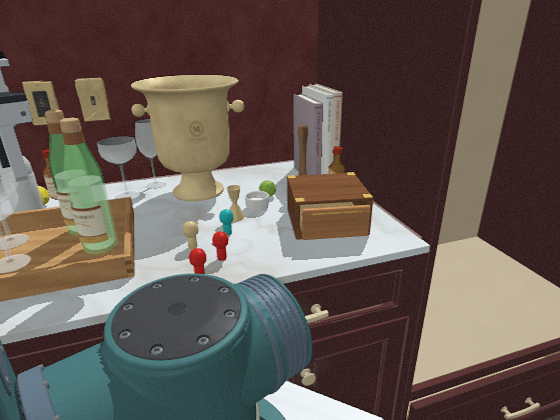

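View pics/top0.png

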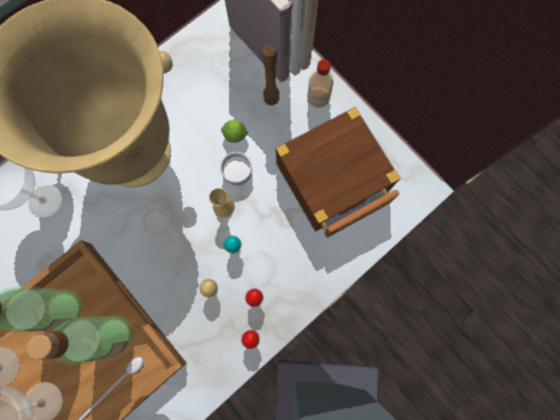

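Candidates in the top view are the brass stopper at (208,288), a turquoise one at (232,244), red ones at (254,297) and (250,340), and the brass jigger at (221,203), which has a different shape. By the description I choose (208,288), which is (190,233) in the scene view. I'll check it in a close crop.

```bash
cat > h.py <<'E'
import numpy as np, cv2
from bench import robot
def unproj(n,u,v,d):
    c=robot.camera_info(n);K=c["K"];E=c["extrinsics"]
    p=np.array([(u-K[0,2])/K[0,0]*d,(v-K[1,2])/K[1,1]*d,d])
    return E[:3,:3].T@(p-E[:3,3])
def onplane(n,u,v,z):
    a=unproj(n,u,v,0.);b=unproj(n,u,v,1.)
    return a+(b-a)*(z-a[2])/(b[2]-a[2])
def proj(n,p):
    c=robot.camera_info(n);K=c["K"];E=c["extrinsics"]
    q=K@(E[:3,:3]@np.array(p)+E[:3,3]); return q[:2]/q[2]
E
python3 - <<'E'
from h import *
t=cv2.imread("pics/top0.png");s=cv2.imread("pics/scene0.png")
a=cv2.resize(t[90:250,260:420],None,fx=3.75,fy=3.75,interpolation=cv2.INTER_CUBIC)
cv2.imwrite("pics/c1.png",a)
a=cv2.resize(t[230:350,180:280],None,fx=4,fy=4,interpolation=cv2.INTER_CUBIC)
b=cv2.resize(s[200:280,160:260],None,fx=4,fy=4,interpolation=cv2.INTER_CUBIC)
b=cv2.copyMakeBorder(b,0,480-320,0,0,0)
cv2.imwrite("pics/c2.png",np.hstack([a,b]))
D=np.load("pics/top0.npy")
for u,v in((208,287),(232,243),(254,297),(250,339)):
    print(u,v,unproj("top",u,v,D[v,u]),onplane("top",u,v,0.045+0.012))
# chest lid plane points
P=[]
for v in range(90,250):
  for u in range(260,420):
    d=D[v,u]
    if d>0:
      p=unproj("top",u,v,d)
      P.append([u,v,*p])
P=np.array(P)
L=P[(P[:,4]>0.086)&(P[:,4]<0.098)]
r=cv2.minAreaRect(L[:,2:4].astype(np.float32)*1000);print(len(L),L[:,4].mean(),r,cv2.boxPoints(r))
F=P[(P[:,4]>0.076)&(P[:,4]<0.085)]
r=cv2.minAreaRect(F[:,2:4].astype(np.float32)*1000);print(len(F),r,cv2.boxPoints(r))
E
```

```text
208 287 [0.38107489 0.30773573 0.06242666] [0.38126197 0.3086063  0.057     ]
232 243 [0.46162418 0.27228077 0.06187134] [0.46226927 0.27285165 0.057     ]
254 297 [0.36886147 0.22567709 0.0606481 ] [0.36893285 0.22589749 0.057     ]
250 339 [0.29727598 0.22720701 0.0603522 ] [0.2970502  0.22741569 0.057     ]Traceback (most recent call last):
  File "<stdin>", line 18, in <module>
  File "h.py", line 4, in unproj
    c=robot.camera_info(n);K=c["K"];E=c["extrinsics"]
ValueError: time passes only in moves, steps and waits
```

View pics/c1.png

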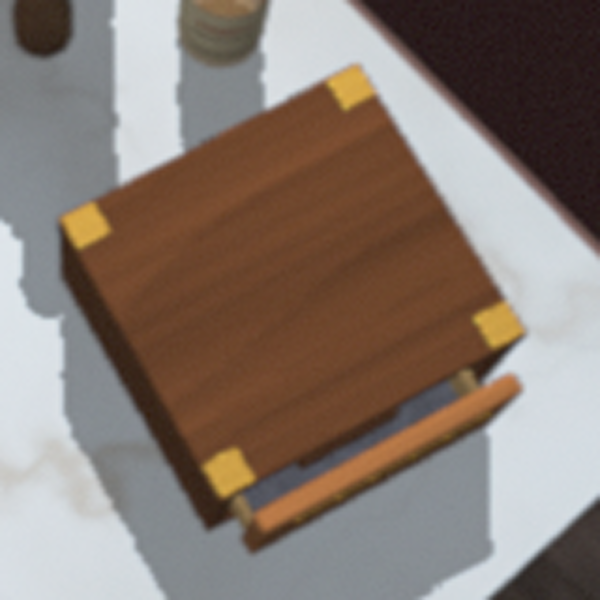

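View pics/c2.png

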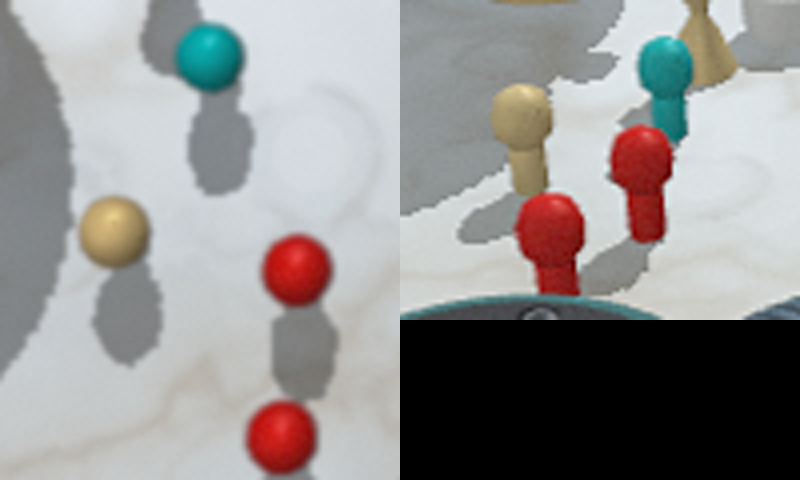

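```bash
python3 - <<'E'
from h import *
c=robot.camera_info("top");K=c["K"];E=c["extrinsics"]
print("ball",onplane("top",208.5,288,0.045))
print("tur",onplane("top",232.5,244.3,0.045),"red",onplane("top",254.2,297.5,0.045),onplane("top",250.3,339.4,.045))
D=np.load("pics/top0.npy")
V,U=np.mgrid[90:250,260:420];d=D[90:250,260:420]
Pc=np.stack([(U-K[0,2])/K[0,0]*d,(V-K[1,2])/K[1,1]*d,d],-1).reshape(-1,3)[d.ravel()>0]
P=(Pc-E[:3,3])@E[:3,:3]
for lo,hi in((.086,.098),(.075,.084)):
  L=P[(P[:,2]>lo)&(P[:,2]<hi)]
  if lo<.08:
    n,lab=0,None
  r=cv2.minAreaRect(L[:,:2].astype(np.float32)*1000);print(len(L),L[:,2].mean(),r,cv2.boxPoints(r).tolist())
for u,v in((62,218),(360,67),(525,332),(212,487)):
  print(onplane("top",u/3.75+260,v/3.75+90,.092))
print("front top outer edge")
for u,v in((258,533),(522,385)):
  print(onplane("top",u/3.75+260,v/3.75+90,.082))
E
```

```text
ball [0.37996225 0.30946441 0.045     ]
tur [0.46152207 0.27313855 0.045     ] red [0.36831119 0.22619845 0.045     ] [0.2955968  0.22758359 0.045     ]
8153 0.09135280744309816 ((632.2705688476562, 52.6812744140625), (174.1596221923828, 256.6907958984375), 32.75183868408203) [[489.5994873046875, 113.51222229003906], [628.4696044921875, -102.37028503417969], [774.941650390625, -8.149673461914062], [636.071533203125, 207.7328338623047]]
753 0.08028219881759456 ((656.7249145507812, 67.61434936523438), (249.5188446044922, 257.74029541015625), 32.855064392089844) [[482.0072021484375, 108.18719482421875], [621.83544921875, -108.326416015625], [831.442626953125, 27.04150390625], [691.6143798828125, 243.55511474609375]]
[0.63512525 0.2030725  0.092     ]
[0.72260981 0.06170519 0.092     ]
[ 0.5921742  -0.02093331  0.092     ]
[0.50762162 0.12447395 0.092     ]
front top outer edge
[0.48892587 0.10115916 0.082     ]
[ 0.5686991  -0.02225427  0.082     ]
```

```bash
python3 - <<'E'
from h import *
c=robot.camera_info("top");K=c["K"];E=c["extrinsics"]
D=np.load("pics/top0.npy")
V,U=np.mgrid[0:420,0:560];d=D
P=(np.stack([(U-K[0,2])/K[0,0]*d,(V-K[1,2])/K[1,1]*d,d],-1)-E[:3,3])@E[:3,:3]
for lo,hi in((.085,.1),(.074,.0845)):
  m=((P[...,2]>lo)&(P[...,2]<hi)&(d>0)).astype(np.uint8); m[:90]=0;m[250:]=0;m[:,:265]=0;m[:,410:]=0
  if lo>.08: m=cv2.morphologyEx(m,cv2.MORPH_OPEN,np.ones((3,3)))
  n,lab,st,ce=cv2.connectedComponentsWithStats(m)
  for i in np.argsort(-st[1:,4])[:3]+1:
    L=P[lab==i]; r=cv2.minAreaRect(L[:,:2].astype(np.float32)*1000);print(len(L),st[i],L.mean(0),r,cv2.boxPoints(r).round().tolist())
E
```

```text
7988 [ 276  107  124  117 7988] [0.61208203 0.09221797 0.09134356] ((614.646728515625, 92.01075744628906), (160.52139282226562, 170.8498992919922), 32.4009895324707) [[501.0, 121.0], [593.0, -23.0], [728.0, 63.0], [637.0, 207.0]]
123 [386  90  24  23 123] [ 0.74166938 -0.01481329  0.09273987] ((741.570556640625, -14.571756362915039), (60.16401290893555, 2.937972068786621), 45.04308319091797) [[719.0, -35.0], [721.0, -37.0], [764.0, 6.0], [762.0, 8.0]]
555 [327 189  73  44 555] [0.53185786 0.04181017 0.08065354] ((533.1093139648438, 40.506187438964844), (13.329532623291016, 145.18020629882812), 32.921226501464844) [[488.0, 98.0], [567.0, -24.0], [578.0, -17.0], [499.0, 105.0]]
106 [381  90  29  29 106] [ 0.7412319  -0.0152145   0.07908605] ((743.16455078125, -13.973798751831055), (75.84625244140625, 4.19309139251709), 44.372535705566406) [[715.0, -39.0], [718.0, -42.0], [772.0, 11.0], [769.0, 14.0]]
66 [276 151  34  58  66] [0.5822126  0.1717205  0.07925486] ((581.652587890625, 171.2876739501953), (122.3989028930664, 0.8713493347167969), 32.51005935668945) [[530.0, 139.0], [530.0, 138.0], [633.0, 204.0], [633.0, 205.0]]
```

The brass stopper is confirmed, with its axis at (0.380, 0.309). The lid measures 160.5×170.8 mm, which fits the given size, so the chest centre is (0.6146, 0.092) and its yaw is 0.567. That puts the shut front at about (0.5286, 0.0372). Next I move above and in front of it, jaws along the front, fingers shut.

```bash
python3 -m inch '-10 11.5 -1 0.6 1;-20 23 -1 1.2 1;-38.4 44.9 -1 2.232 1;-38.4 44.9 -1 2.232 1;-38.4 44.9 -1 2.232 1;-38.4 44.9 -1 2.232 1;-38.4 44.9 -1 2.232 1;-38.4 44.9 -1 2.232 1;-38.4 44.9 -1 2.232 1;-38.4 44.9 -1 2.232 1;-38.4 44.9 -1 2.232 1;-38.4 44.9 -1 2.232 1;-38.4 44.9 -1 2.232 1;-38.4 44.9 -1 2.232 1;-38.4 44.9 -1 2.232 1;-38.4 44.9 -1 2.232 1;-38.4 44.9 -1 2.232 1;-38.4 44.9 -1 2.232 1;-38.4 44.9 -1 2.232 1;-38.4 44.9 -1 2.232 1'
python3 -c "
from bench import robot;print(robot.get_obs())"
```

```text
time: 1.77
tool_pos: [0.4782, 0.005, 0.2146]
ee_rot: [3.139, -0.0, -1.001]
wrist_force: [-0.5, -1.0, 0.6]
width: 0.0006
{'time': 1.7667, 'joint_positions': array([-0.10687668, -0.07377089,  1.51468004, -0.00185122,  1.702296  ,
        0.89424567]), 'qvel': array([ 6.06268266e-03, -1.71853814e-03, -1.06799698e-03, -6.35638590e-04,
       -2.51779531e-05, -5.22842368e-03]), 'joint_torque': array([ -0.1172202 , -27.13708699, -30.37781954,   0.04225733,
        -0.04676695,   0.10356613]), 'tool_pos': array([0.47823319, 0.00497014, 0.21462831]), 'ee_rot': array([ 3.13918620e+00, -4.21844807e-04, -1.00136310e+00]), 'wrist_force': array([-0.49695977, -1.04101115,  0.5686043 ]), 'wrist_torque': array([-0.04102582,  0.15593129,  0.03634677]), 'width': 0.0006282238709211672}
```

```bash
python3 -m inch '0 0 17.2 0 1;0 0 17.2 0 1;0 0 17.2 0 1;0 0 17.2 0 1;0 0 17.2 0 1;0 0 17.2 0 1;0 -2 17.2 0 1;0 -4 17.2 0 1;0 -4 17.2 0 1;0 -4 17.2 0 1'
python3 - <<'E'
from h import *
p,d=robot.snapshot("scene");cv2.imwrite("pics/s1.png",cv2.resize(p[150:290,220:420],None,fx=4,fy=4,interpolation=cv2.INTER_CUBIC))
E
```

```text
time: 2.6
tool_pos: [0.5142, 0.0264, 0.0459]
ee_rot: [-3.14, -0.004, -0.999]
wrist_force: [-0.3, 0.3, 0.1]
width: 0.0004
```

View pics/s1.png

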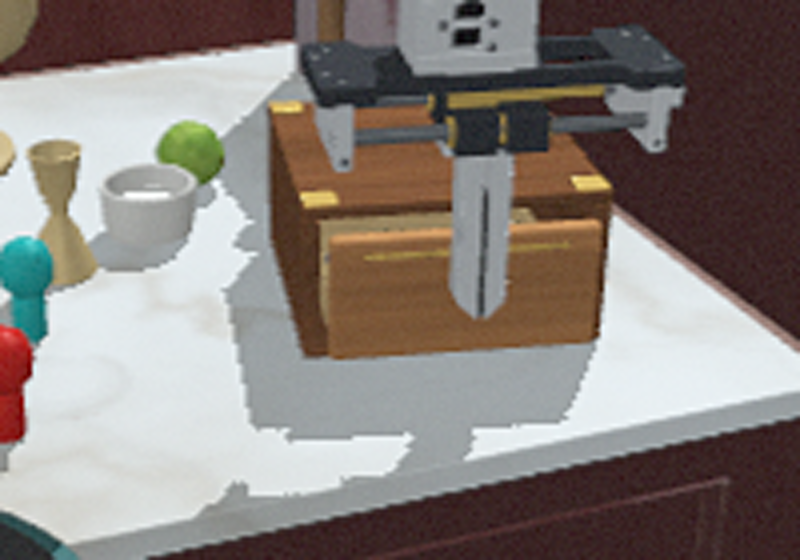

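The closed fingers are centred on the drawer front, with contact expected about 9 mm ahead. I'll creep in and watch the force.

```bash
python3 -m inch '0 -0.3 0 0 1;0 -0.6 0 0 1;0 -0.6 0 0 1'; python3 -m inch '0 -0.2 0 0 1;0 -0.2 0 0 1';
```

```text
time: 2.9
tool_pos: [0.5188, 0.0293, 0.0461]
ee_rot: [-3.14, -0.004, -1.0]
wrist_force: [-0.6, -0.3, 0.6]
width: 0.0004
time: 3.07
tool_pos: [0.5205, 0.0303, 0.0463]
ee_rot: [-3.14, -0.004, -1.0]
wrist_force: [-0.7, 0.3, -0.1]
width: 0.0006
```

```bash
python3 -m inch '0 -0.15 0 0 1;0 -0.15 0 0 1'
```

```text
time: 3.23
tool_pos: [0.5207, 0.0305, 0.0462]
ee_rot: [3.141, -0.004, -1.0]
wrist_force: [-3.7, -1.9, 3.0]
width: 0.0003
```

```bash
python3 -m inch '0 -0.3 0 0 1;0 -0.3 0 0 1'
```

```text
time: 3.4
tool_pos: [0.5222, 0.0314, 0.0462]
ee_rot: [3.137, -0.003, -1.0]
wrist_force: [-4.3, -2.4, 4.2]
width: 0.0004
```

```bash
python3 -m inch '0 -0.3 0 0 1;0 -0.3 0 0 1'
```

```text
time: 3.57
tool_pos: [0.5237, 0.0324, 0.0462]
ee_rot: [3.134, -0.003, -1.001]
wrist_force: [-4.2, -2.4, 3.1]
width: 0.0002
```

```bash
python3 -m inch '0 -0.3 0 0 1;0 -0.3 0 0 1'
```

```text
time: 3.73
tool_pos: [0.5251, 0.0333, 0.0462]
ee_rot: [3.131, -0.003, -1.001]
wrist_force: [-3.6, -2.9, 3.3]
width: 0.0004
```

```bash
python3 -m inch '0 -0.3 0 0 1;0 -0.3 0 0 1'
```

```text
time: 3.9
tool_pos: [0.5266, 0.0343, 0.0462]
ee_rot: [3.128, -0.002, -1.001]
wrist_force: [-4.0, -1.1, 3.9]
width: 0.0006
```

```bash
python3 -m inch '0 -0.3 0 0 1;0 -0.3 0 0 1'
```

```text
time: 4.07
tool_pos: [0.5278, 0.035, 0.0462]
ee_rot: [3.124, -0.002, -1.001]
wrist_force: [-5.4, -3.3, 4.0]
width: 0.0003
```

```bash
python3 -m inch '0 -0.3 0 0 1;0 -0.3 0 0 1'
```

```text
time: 4.23
tool_pos: [0.5283, 0.0354, 0.0462]
ee_rot: [3.118, -0.002, -1.001]
wrist_force: [-7.1, -4.4, 5.2]
width: 0.0003
```

```bash
python3 -m inch '0 -0.35 0 0 1;0 -0.35 0 0 1'
```

```text
time: 4.4
tool_pos: [0.5291, 0.0359, 0.0463]
ee_rot: [3.112, -0.001, -1.001]
wrist_force: [-8.9, -4.3, 6.4]
width: 0.0004
```

```bash
python3 -m inch '0 -0.35 0 0 1;0 -0.35 0 0 1'
```

```text
time: 4.57
tool_pos: [0.5299, 0.0364, 0.0464]
ee_rot: [3.106, -0.0, -1.002]
wrist_force: [-7.8, -4.4, 4.9]
width: 0.0004
```

```bash
python3 -m inch '0 -0.35 0 0 1;0 -0.35 0 0 1'
```

```text
time: 4.73
tool_pos: [0.5306, 0.0369, 0.0464]
ee_rot: [3.1, 0.0, -1.002]
wrist_force: [-8.2, -3.9, 6.7]
width: 0.0007
```

```bash
python3 -m inch '0 -0.35 0 0 1;0 -0.35 0 0 1'
```

```text
time: 4.9
tool_pos: [0.5312, 0.0373, 0.0465]
ee_rot: [3.093, 0.001, -1.002]
wrist_force: [-8.0, -4.4, 7.3]
width: 0.0006
```

```bash
python3 -m inch '0 -0.4 0 0 1;0 -0.4 0 0 1'
```

```text
time: 5.07
tool_pos: [0.5311, 0.0373, 0.0466]
ee_rot: [3.083, 0.002, -1.003]
wrist_force: [-11.1, -5.3, 8.8]
width: 0.0003
```

Force has climbed to 12 N and the tip has stopped moving, so this is probably the stop. I'm drawing back at once.

```bash
python3 -m inch '0 4 0 0 1;0 8 0 0 1;0 12 0 0 1;0 16 0 0 1;0 16 0 0 1;0 16 0 0 1'; python3 - <<'E'
from h import *
p,d=robot.snapshot("top");cv2.imwrite("pics/t1.png",p)
E
```

```text
time: 5.57
tool_pos: [0.3959, -0.049, 0.056]
ee_rot: [3.085, 0.001, -1.006]
wrist_force: [0.8, 0.3, -0.2]
width: 0.0004
```

View pics/t1.png

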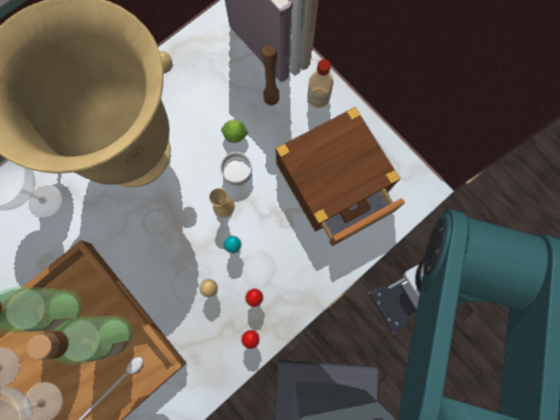

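It released and the drawer is springing out; the front edge runs about (332,240)–(403,203) and is still moving. I'll wait with the hand clear and rising, then check, and also look at the heights around the stopper.

```bash
python3 -m inch '0 0 -5 0 1;0 0 -9 0 1;0 0 -13 0 1;0 0 -15 0 1;0 0 -15 0 1;0 0 -15 0 1;0 0 -15 0 1;0 0 -15 0 1;0 0 -15 0 0.45;0 0 -15 0 0.45;0 0 -15 0 0.45;0 0 -15 0 0.45;0 0 -15 0 0.45;0 0 -15 0 0.45;0 0 -15 0 0.45;0 0 -15 0 0.45;0 0 -15 0 0.45;0 0 -15 0 0.45;0 0 -15 0 0.45;0 0 -15 0 0.45'; python3 - <<'E'
from h import *
c=robot.camera_info("top");K=c["K"];E=c["extrinsics"]
p,d=robot.snapshot("top");cv2.imwrite("pics/t2.png",p);np.save("pics/t2.npy",d)
cv2.imwrite("pics/c3.png",cv2.resize(p[140:280,280:440],None,fx=5,fy=4.28*5/4.28*.85,interpolation=cv2.INTER_CUBIC))
V,U=np.mgrid[0:420,0:560]
P=(np.stack([(U-K[0,2])/K[0,0]*d,(V-K[1,2])/K[1,1]*d,d],-1)-E[:3,3])@E[:3,:3]
m=(d>0)&(np.hypot(P[...,0]-.38,P[...,1]-.3095)<.16)&(P[...,2]>.03)
# local heights on 30mm grid
for x in np.arange(.26,.54,.03):
  print("%.2f"%x,[int(1000*P[m&(abs(P[...,0]-x)<.015)&(abs(P[...,1]-y)<.015)][:,2].max(initial=0)) for y in np.arange(.18,.46,.03)])
E
```

```text
time: 7.28
tool_pos: [0.4042, -0.0442, 0.2061]
ee_rot: [3.086, 0.0, -1.004]
wrist_force: [0.7, 1.6, 0.6]
width: 0.0517
0.26 [0, 0, 0, 0, 0, 48, 50, 49, 0, 0]
0.29 [0, 61, 62, 0, 0, 0, 47, 50, 48, 180]
0.32 [0, 59, 58, 0, 0, 0, 0, 44, 48, 181]
0.35 [0, 61, 62, 0, 0, 0, 0, 0, 38, 49]
0.38 [0, 62, 62, 0, 62, 61, 0, 0, 0, 46]
0.41 [0, 0, 0, 0, 49, 46, 0, 0, 0, 0]
0.44 [0, 0, 0, 61, 51, 0, 0, 0, 0, 0]
0.47 [0, 0, 0, 63, 57, 0, 0, 0, 0, 0]
0.50 [0, 0, 0, 0, 0, 0, 0, 0, 0, 0]
0.53 [0, 0, 0, 0, 81, 77, 0, 0, 0, 0]
```

View pics/t2.png

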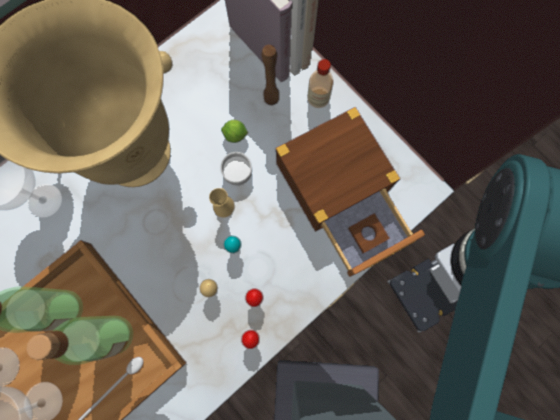

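View pics/c3.png

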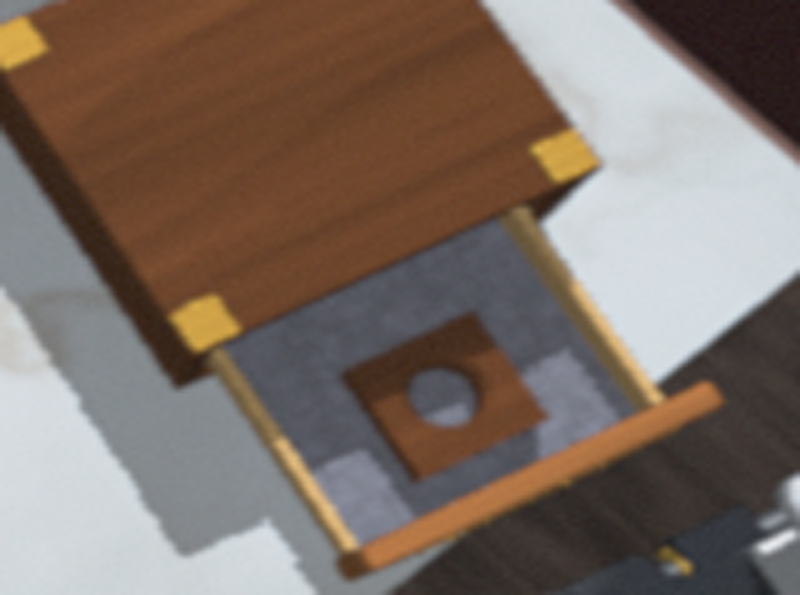

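```bash
python3 - <<'E'
from h import *
print(onplane("top",445/5+280,396/4.25+140,.032))
c=robot.camera_info("top")
for u,v in((366,575),(720,392)): print(onplane("top",u/5+280,v/4.25+140,.082))
for u,v in((345,376),(475,313),(548,413),(416,480)): print(onplane("top",u/5+280,v/4.25+140,.032))
o=robot.get_obs();t=o["tool_pos"];th=o["ee_rot"];from scipy.spatial.transform import Rotation as R
Rm=R.from_euler("xyz",th).as_matrix();print(Rm)
print(Rm.T@(np.array([.380,.3095,.2])-t))
E
```

```text
[0.50017847 0.02114449 0.032     ]
[0.41597367 0.05577803 0.082     ]
[ 0.49932518 -0.06682186  0.082     ]
[0.50676321 0.0588975  0.032     ]
[0.5382934  0.01070851 0.032     ]
[ 0.49502475 -0.01756869  0.032     ]
[0.46232031 0.03101335 0.032     ]
[[ 5.36729139e-01 -8.42428715e-01 -4.72831068e-02]
 [-8.43754520e-01 -5.35910611e-01 -2.96332037e-02]
 [-3.75657004e-04  5.58003390e-02 -9.98441877e-01]]
[-0.31147701 -0.16952498 -0.0032752 ]
```

The drawer is fully out. The socket hole measures (0.5002, 0.0211), its block (0.5006, 0.0208), and the prediction from the chest was (0.5025, 0.0206), so all three agree. Next is the move above the stopper.

```bash
python3 -m inch '-31.1 -16.9 -0.3 0 0.42;-31.1 -16.9 -0.3 0 0.42;-31.1 -16.9 -0.3 0 0.42;-31.1 -16.9 -0.3 0 0.42;-31.1 -16.9 -0.3 0 0.42;-31.1 -16.9 -0.3 0 0.42;-31.1 -16.9 -0.3 0 0.42;-31.1 -16.9 -0.3 0 0.42;-31.1 -16.9 -0.3 0 0.42;-31.1 -16.9 -0.3 0 0.42;-31.1 -16.9 -0.3 0 0.42;-31.1 -16.9 -0.3 0 0.42;-31.1 -16.9 -0.3 0 0.42'
cat > go.py <<'E'
import sys
from h import *
from scipy.spatial.transform import Rotation as R
o=robot.get_obs();Rm=R.from_euler("xyz",o["ee_rot"]).as_matrix()
g=np.array([float(a) for a in sys.argv[1:4]])  # wanted grasp point
print(o["tool_pos"],o["width"],(100*(Rm.T@(g-o["tool_pos"])+[0,0,.019])).round(2))
E
python3 go.py .380 .3095 .045;python3 go.py .380 .3095 .1
```

```text
time: 8.42
tool_pos: [0.3801, 0.3076, 0.1999]
ee_rot: [3.086, -0.0, -1.006]
wrist_force: [0.1, -0.1, -0.6]
width: 0.0545
[0.38009262 0.30764499 0.19991572] 0.054546149911436394 [-0.16 -0.96 17.36]
[0.38009262 0.30764499 0.19991572] 0.054546149911436394 [-0.16 -0.65 11.87]
```

```bash
python3 -m inch '-0.1 -0.3 4 0 0.42;-0.16 -0.5 8 0 0.42;-0.16 -0.65 11.9 0 0.42;-0.16 -0.8 14 0 0.42;-0.16 -0.95 17.3 0 0.42;-0.16 -0.95 17.3 0 0.42;-0.16 -0.95 17.3 0 0.42;-0.16 -0.95 17.3 0 0.42'
python3 - <<'E'
from h import *
p,d=robot.snapshot("scene");cv2.imwrite("pics/s2.png",cv2.resize(p[140:280,120:280],None,fx=4,fy=4,interpolation=cv2.INTER_CUBIC))
E
python3 go.py .380 .3095 .045
```

```text
time: 9.08
tool_pos: [0.3805, 0.3088, 0.0285]
ee_rot: [3.088, -0.0, -1.007]
wrist_force: [0.3, 0.1, -0.1]
width: 0.0546
[0.38095121 0.30939506 0.02923045] 0.05453578743127614 [-0.06  0.16  0.33]
```

View pics/s2.png

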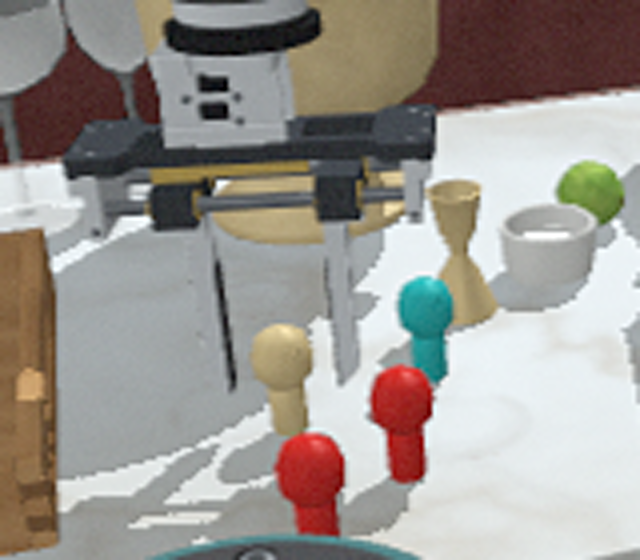

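```bash
python3 - <<'E'
from h import *
s=lambda p:((proj("scene",p)-[120,140])*4).round()
print("tcp",s(robot.get_obs()["tool_pos"]),"ball",s([.38,.3095,.045]),"foot",s([.38,.3095,0]))
t=robot.get_obs()["tool_pos"];x=np.array([.535,-.845,0])
print(s(t+.027*x),s(t-.027*x))
cv2.imwrite("pics/t3.png",cv2.resize(robot.snapshot("top")[0][200:340,130:290],None,fx=4,fy=4))
E
```

```text
tcp [286. 380.] ball [282. 355.] foot [291. 428.]
[337. 377.] [235. 383.]
```

View pics/t3.png

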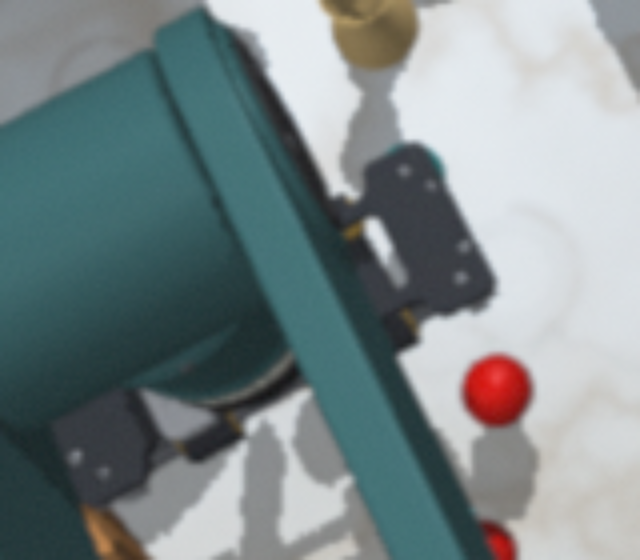

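The projected fingertips and ball match the picture, so the stopper is between the jaws. I'll lower 3 mm and close.

```bash
python3 -m inch '-0.06 0.1 0.3 0 0.42;-0.06 0.1 0.3 0 0.42;-0.06 0.1 0.3 0 1;-0.06 0.1 0.3 0 1;-0.06 0.1 0.3 0 1;-0.06 0.1 0.3 0 1;-0.06 0.1 0.3 0 1;-0.06 0.1 0.3 0 1;-0.06 0.1 0.3 0 1;-0.06 0.1 0.3 0 1'
```

```text
time: 10.02
tool_pos: [0.3798, 0.3096, 0.0266]
ee_rot: [3.091, -0.0, -1.007]
wrist_force: [0.4, 0.1, 1.6]
width: 0.0309
```

```bash
python3 -m inch '0 0 -2 0 1;0 0 -5 0 1;0 0 -9 0 1;0 0 -13 0 1;0 0 -14 0 1;0 0 -14 0 1;0 0 -14 0 1'
python3 - <<'E'
from h import *
p,d=robot.snapshot("scene");cv2.imwrite("pics/s3.png",cv2.resize(p[100:240,120:280],None,fx=4,fy=4,interpolation=cv2.INTER_CUBIC))
E
python3 go.py .501 .021 .19
```

```text
time: 10.6
tool_pos: [0.3856, 0.3133, 0.1658]
ee_rot: [3.091, -0.0, -1.007]
wrist_force: [-0.5, 0.2, -2.2]
width: 0.0307
[0.38484068 0.31273541 0.1641918 ] 0.030809887957358558 [30.86  5.91 -0.36]
```

View pics/s3.png

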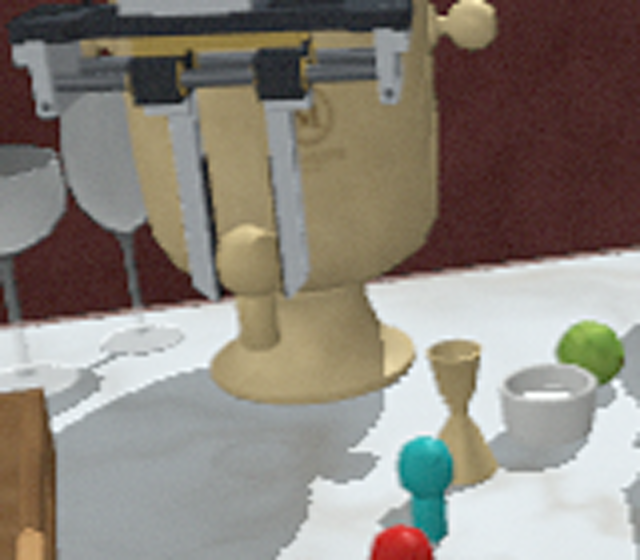

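```bash
python3 - <<'E'
from h import *
from scipy.spatial.transform import Rotation as R
o=robot.get_obs();z=R.from_euler("xyz",o["ee_rot"]).as_matrix()[:,2]
g=o["tool_pos"]-.019*z
s=lambda p:((proj("scene",p)-[120,100])*4).round()
print(g,s(g),s(o["tool_pos"]))
f=g-[0,0,.045];print("foot if centred",s(f),s(g+[0,0,.003]))
E
```

```text
[0.38570853 0.31328727 0.18316394] [250. 262.] [255. 299.]
foot if centred [261. 347.] [249. 256.]
```

The stopper is held upright, and the ball sits within about 1 mm of the grasp point in the picture. Carrying it over the socket.

```bash
python3 -m inch '8 1.5 -1.5 0 1;16 3 -1.5 0 1;30.9 5.9 -1.5 0 1;30.9 5.9 -1.5 0 1;30.9 5.9 -1.5 0 1;30.9 5.9 -1.5 0 1;30.9 5.9 -1.5 0 1;30.9 5.9 -1.5 0 1;30.9 5.9 -1.5 0 1;30.9 5.9 -1.5 0 1;30.9 5.9 -1.5 0 1;30.9 5.9 -1.5 0 1;30.9 5.9 -1.5 0 1;30.9 5.9 -1.5 0 1'
python3 - <<'E'
from h import *
p,d=robot.snapshot("scene");cv2.imwrite("pics/s4.png",cv2.resize(p[120:260,250:410],None,fx=4,fy=4,interpolation=cv2.INTER_CUBIC))
p,d=robot.snapshot("top");cv2.imwrite("pics/t4.png",p[140:290,270:470].repeat(4,0).repeat(4,1))
E
python3 go.py .501 .021 .090;python3 go.py .501 .021 .059
```

```text
time: 11.82
tool_pos: [0.5006, 0.0217, 0.1822]
ee_rot: [3.087, 0.0, -1.005]
wrist_force: [1.3, 0.6, -1.3]
width: 0.0307
[0.50077387 0.02137425 0.18250241] 0.03069485138809893 [ 0.04 -0.5  11.14]
[0.50077387 0.02137425 0.18250241] 0.03069485138809893 [ 0.04 -0.67 14.23]
```

View pics/s4.png

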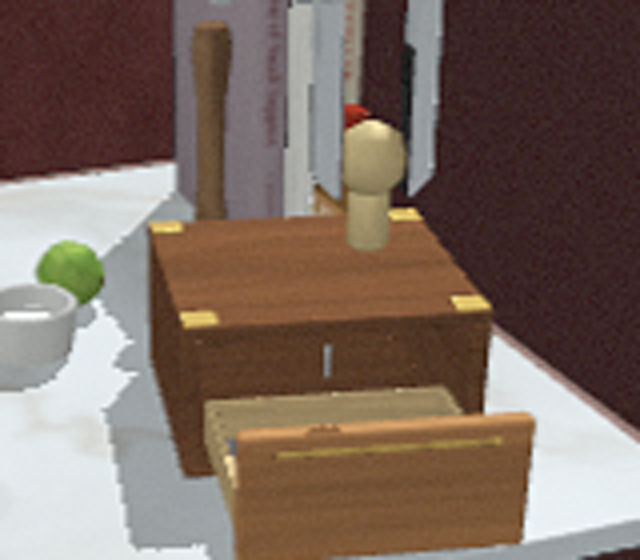

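View pics/t4.png

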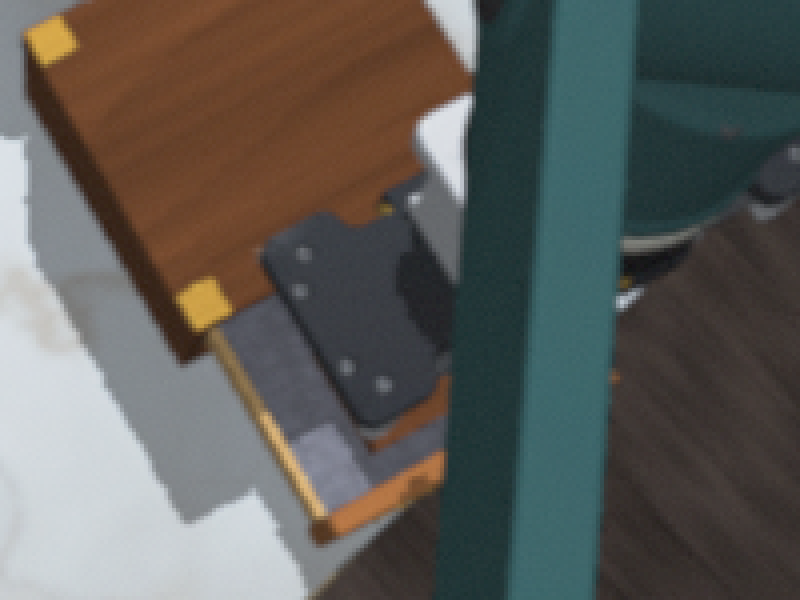

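```bash
python3 - <<'E'
from h import *
from scipy.spatial.transform import Rotation as R
o=robot.get_obs();z=R.from_euler("xyz",o["ee_rot"]).as_matrix()[:,2]
g=o["tool_pos"]-.019*z
s=lambda p:((proj("scene",p)-[250,120])*4).round()
print(g,s(g),s(g+[0,0,.002]),s(g-[0,0,.043]))
p,d=robot.snapshot("scene");u,v=250+374/4,120+158/4;print(d[int(v),int(u)],unproj("scene",u,v,d[int(v),int(u)]+.0165))
E
```

```text
[0.50163644 0.02192729 0.20147476] [371. 154.] [371. 149.] [366. 238.]
0.73596483 [0.49831946 0.01911279 0.20063963]
```

```bash
python3 -m inch '0 -0.2 4 0 1;0 -0.35 8 0 1;0.04 -0.5 11 0 1;0.04 -0.5 11 0 1;0.04 -0.5 11 0 1;0.04 -0.5 11 0 1'
python3 go.py .501 .021 .060
python3 - <<'E'
from h import *
p,d=robot.snapshot("scene");cv2.imwrite("pics/s5.png",cv2.resize(p[120:260,250:410],None,fx=4,fy=4,interpolation=cv2.INTER_CUBIC))
E
```

```text
time: 12.47
tool_pos: [0.5018, 0.0204, 0.0746]
ee_rot: [3.09, -0.002, -1.005]
wrist_force: [1.0, 0.1, -0.3]
width: 0.0308
[0.5017567  0.0203993  0.07461304] 0.030795381805356275 [-0.09 -0.04  3.36]
```

View pics/s5.png

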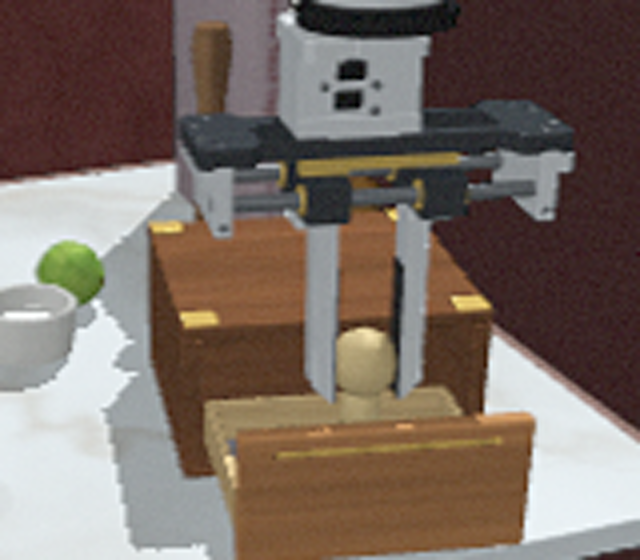

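Well centred above the socket. Lowering slowly now.

```bash
python3 -m inch '-0.09 -0.02 0.6 0 1;-0.09 -0.04 1.2 0 1;-0.09 -0.07 1.8 0 1;-0.09 -0.07 1.8 0 1;-0.09 -0.07 1.8 0 1'; python3 go.py .501 .021 .058
```

```text
time: 12.93
tool_pos: [0.5013, 0.0209, 0.0569]
ee_rot: [3.091, -0.003, -1.005]
wrist_force: [0.3, -0.8, -1.2]
width: 0.0308
[0.50132857 0.02094606 0.05688375] 0.03076235104892437 [-0.02  0.03  1.79]
```

```bash
python3 -m inch '0 0 0.4 0 1;0 0 0.8 0 1;0 -0.05 1.2 0 1;0 -0.05 1.2 0 1;0 -0.05 1.2 0 1'; python3 go.py .501 .021 .057
```

```text
time: 13.35
tool_pos: [0.5009, 0.0209, 0.0444]
ee_rot: [3.09, -0.002, -1.005]
wrist_force: [0.5, 0.2, -0.6]
width: 0.031
[0.50090882 0.02092954 0.04435768] 0.031006007298439026 [0.   0.05 0.64]
```

```bash
python3 -m inch '0 0 0.3 0 1;0 0 0.5 0 1;0 0 0.5 0 1;0 0 0.5 0 1'; python3 go.py .501 .021 .057
```

```text
time: 13.68
tool_pos: [0.5005, 0.0207, 0.0392]
ee_rot: [3.09, -0.002, -1.005]
wrist_force: [-0.7, -0.5, -1.2]
width: 0.031
[0.50053465 0.02073433 0.03915846] 0.031025117202901555 [0.01 0.04 0.12]
```

```bash
python3 -m inch '0 0 0.15 0 1;0 0 0.2 0 1;0 0 0.2 0 1'; python3 -m inch '0 0 0.15 0 1;0 0 0.15 0 1;0 0 0.15 0 1'
```

```text
time: 13.93
tool_pos: [0.5012, 0.0208, 0.0385]
ee_rot: [3.092, -0.003, -1.005]
wrist_force: [-0.7, 0.5, 5.6]
width: 0.0306
time: 14.18
tool_pos: [0.5017, 0.0211, 0.0384]
ee_rot: [3.093, -0.003, -1.005]
wrist_force: [-2.3, 0.8, 5.9]
width: 0.031
```

Contact at a grasp height of 57.5 mm matches the foot resting on the socket floor (57 expected). Releasing, then going straight up.

```bash
python3 -m inch '0 0 0 0 0.5;0 0 0 0 0.42;0 0 0 0 0.42;0 0 0 0 0.42;0 0 0 0 0.42;0 0 0 0 0.42'; python3 -m inch '0 -0.05 -1 0 0.42;0 0.1 -3 0 0.42;0 0.3 -6 0 0.42;0 0.6 -10 0 0.42;0 0.8 -14 0 0.42;0 0.8 -16 0 0.42;0 0.8 -16 0 0.42;0 0.8 -16 0 0.42'
python3 -m inch '-5 15 -2 0 0.42;-5 15 -2 0 0.42;-5 15 -2 0 0.42;-5 15 -2 0 0.42;-5 15 -2 0 0.42;-5 15 -2 0 0.42;-5 15 -2 0 0.42'
python3 - <<'E'
from h import *
p,d=robot.snapshot("scene");cv2.imwrite("pics/s6.png",cv2.resize(p[120:260,250:410],None,fx=4,fy=4,interpolation=cv2.INTER_CUBIC))
p,d=robot.snapshot("top");cv2.imwrite("pics/t6.png",p);cv2.imwrite("pics/t6c.png",p[140:290,270:470].repeat(4,0).repeat(4,1))
E
```

```text
time: 14.68
tool_pos: [0.5015, 0.021, 0.0381]
ee_rot: [3.093, -0.003, -1.005]
wrist_force: [0.2, -0.2, 0.8]
width: 0.0542
time: 15.35
tool_pos: [0.5021, 0.0213, 0.2006]
ee_rot: [3.096, -0.005, -1.005]
wrist_force: [-0.2, -0.3, -0.5]
width: 0.0544
time: 15.93
tool_pos: [0.3495, -0.016, 0.2258]
ee_rot: [3.095, -0.004, -1.005]
wrist_force: [0.7, -0.2, 0.6]
width: 0.0545
```

View pics/s6.png

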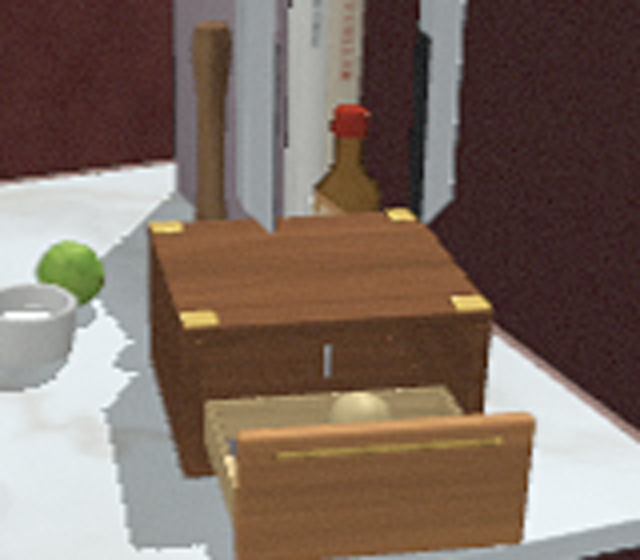

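View pics/t6c.png

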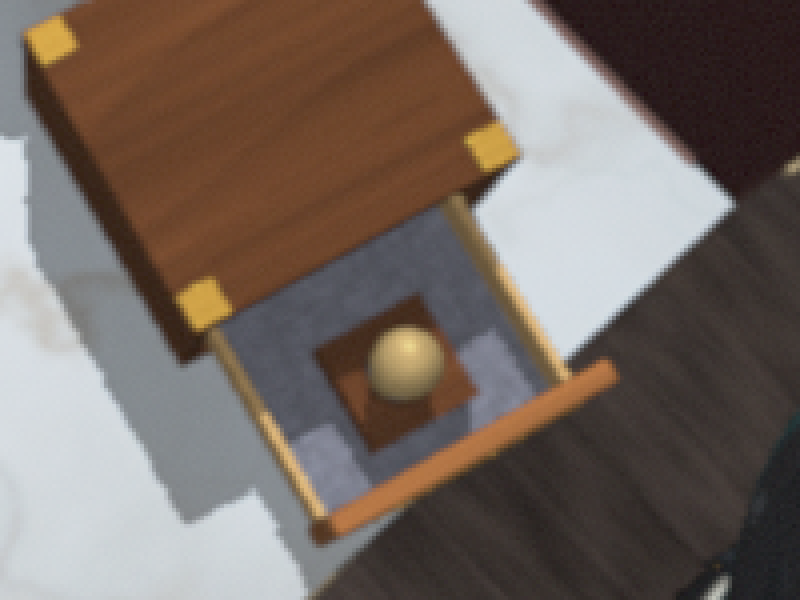

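View pics/t6.png

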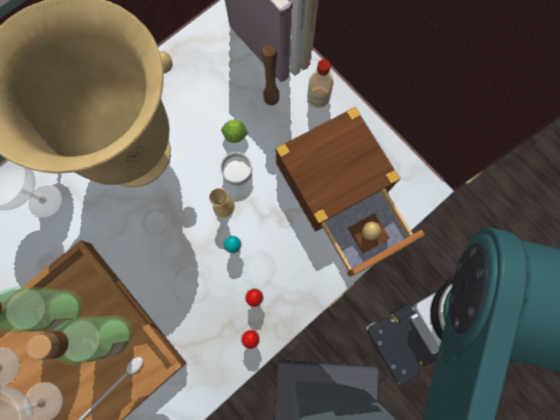

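```bash
python3 - <<'E'
from h import *
p,d=robot.snapshot("top")
u,v=270+406/4,140+364/4
print("ball",onplane("top",u,v,.057),"top",unproj("top",u,v-1,d[int(v)-1,int(u)])[2])
q=[onplane("top",270+a/4,140+b/4,.032) for a,b in((315,352),(419,293),(477,390),(374,450))]
print("block",np.mean(q,0))
a=cv2.imread("pics/t2.png");print("drawer front change",cv2.absdiff(a,p)[195:275,330:345].mean(),cv2.absdiff(a,p)[100:250,205:330].mean())
print(robot.get_obs()["wrist_force"],np.abs(robot.get_obs()["qvel"]).max())
E
```

```text
ball [0.50015312 0.02123301 0.057     ] top 0.07484402989614812
block [0.50105255 0.0210373  0.032     ]
drawer front change 1.186388888888889 0.9595022222222223
[ 0.11469645 -0.92134533  0.39432496] 0.006898579688117128
```

The ball centre is within 1 mm of the socket centre, its top is at 74.8 mm (74 expected), and the drawer and bystanders look unchanged. Handing in.

```bash
python3 -c "
from bench import robot
print(robot.close_job())"
```

```text
the job is handed in; nothing more can be done
None
```

The stopper is standing stem down in the drawer's socket, the drawer is all the way out, and the job was handed in at about 16 s of the 61 s allowed. No verdict was reported.

- **Drawer:** I pressed the front in with the closed fingers. The horizontal force stayed at 4–10 N, then rose to about 12 N (about 15 N with the vertical part), below the 20 N limit. I saw no clear force drop when the latch gave, so I drew back at that rise, and the drawer then sprang fully out untouched.
- **Stopper:** I gripped it by the ball, lowered it until it met the socket floor, let go and lifted clear.

| Last check | Measured | Expected |
|---|---|---|
| Ball centre to socket centre | about 1 mm | under 8 mm |
| Top of ball above worktop | 74.8 mm | 74 mm |
| Grasp height when it met the floor | 57.5 mm | about 57 mm |

In the last pictures the stopper looks upright, and neither the drawer nor the bystanders show any change. The wrist force is at its noise level. Two things were slightly off:
- **Tool tilt:** the pressing left the tool tilted by about 0.05 rad.
- **Socket position:** the chest-based estimate was about 2 mm from the measured one, within the calibration.

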